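# Refit the dust extractor's filter cartridge and lock it

### The arm

A 6-joint arm with a two-finger parallel gripper is mounted at the origin on the work surface. World frame = base frame: x ahead of the robot, y to its left, z up, the work surface at z = 0. Lengths are in m, angles in rad, forces in N, time in s.
With the tool pointing down it reaches from about 0.25 to 0.8 m from the base axis. Payload 8.5 kg.
Tool frame: the origin (TCP) lies at the very end of the fingers, on their centre line; the grasp point (between the pads) lies 19 mm behind it; z points along the fingers, y is the direction in which the jaws open and shut (so a half turn about z gives the same grasp; the last joint's range is limited). The gripper opens to 85 mm and grips with 20 to 120 N. Pads are 22 mm wide; open, the fingers measure 114 mm over their backs; the gripper's body (76 mm by 85 mm) begins 54 mm behind the grasp point. The pads swing forward as they close: fully open they stand 13 mm farther back than shut.
Start: joints at [-1.34, 0.238, -0.013, 1.319, 0, 1.571], TCP at [0.12, -0.511, 0.2] pointing down, gripper open.
Joint ranges: [-2.66, 2.66], [-1.03, 1.9], [-1.14, 1.46], [-1.82, 2.27], [-1.45, 1.34], [-3.14, 3.14]. Speed limits (rad/s): [2.22, 2.22, 2.79, 3.14, 3.14, 3.14].

### API

Orientations are given as a unit quaternion [w, x, y, z].
In Python, from plant import env gives the robot as it stands.
- The arm moves only by the shell command python3 -m creep 'ROWS' [FORCE]. ROWS is JSON, a list of rows, each an object with "xyz": the shift along the world's x, y, z in m, a list of three; "spin": the turn about the world's z in rad; "grip": the closure in counts, from 0 (fully open) to 255 (shut). In form: [{"xyz": [dx, dy, dz], "spin": spin, "grip": grip}, ...]. A call has 1 to 12 rows; each row is the pose to reach, as a shift and turn from the pose commanded when the call began; what a row does not reach only later rows make up. A row lasts 1/8 s, in which the tool goes at most 62.5 mm and 10.7 degrees, less where a joint would pass 70% of its speed; a pose out of reach is approached as far as the arm can. A call with a gripper value outside its range is refused whole. The fingers move at their own pace and stop on an object; FORCE is the grip in N (left out, the last holds). Time passes only in rows, so rows that repeat a pose let the fingers close. It gives the time, the measured TCP pose, the force and the opening at its end, in the units of the state.
- env.sense(): the state, without advancing time (a new reading comes with each control period).
- env.read_camera(name): name is "scene" or "side" or "wrist"; returns a dict with "frame" (384x512x3 uint8, red, green, blue), "mtx" (3x3 intrinsics, pixels), "k1" (the pictures are not rectified: a ray, as slopes to the right and down, at radius r is drawn at 1 + k1 r^2 times it, then the intrinsics apply), "rvec" (rotation vector, rad) and "tvec" (3), from world to camera coordinates, as OpenCV has them; the wrist camera has in their place "mount" (4x4, takes a point from camera to tool coordinates, whose origin is the TCP and whose axes are the flange's). Camera axes: x right, y down, z forward; pixel columns grow to the right and rows downward; lengths in m; the calibration is good to about 2 mm. A picture is of the moment at which its call begins: read the wrist's pose just before it. There is no depth.
- env.hand_in(): hands the job in, once; it reports no verdict.
The state is a dict: "t": time; "joint_pos": joint angles; "joint_velocities": joint speeds; "joint_torque": joint torques, N m; "tcp_pos": TCP position; "orientation": TCP orientation; "contact_force": force on the tool from outside, world axes, zero at the start; "torque": the same for the moment, N m; "width": finger opening in m.
Only numpy, scipy, OpenCV 4.12 (cv2) and the standard library are available. Lean on these libraries where they do the work, as an engineer would, in place of code of your own. Each camera call takes 0.05 s, during which the arm holds its last target.

### The job

Put the round filter cartridge that stands on the bench back into the port on top of the small dust extractor: drop its two lugs through the notches, push it gently down against the spring and turn it clockwise (seen from above), about a quarter turn, until you feel it come up against its springy stop. Then let go, so that the spring lifts it and it clicks locked in its catch. Go by feel and never force it, and leave the other things on the bench where they are.

Things in the scene. Friction and masses are not known exactly. Their poses are not given: they have to be found in the camera images.
- filter_center (a point): Round filter cartridge, loose, upright on the bench, 0.2 kg; this point is on its axis half-way up, 26 mm above its underside. A ribbed black rubber grip, 62 mm across, reaches from 8 mm below this point to 26 mm above it; under it an aluminium plug 42 mm across, 18 mm high, with two opposite lugs. x is along the line of the lugs (both ends alike), z up its axis.
- filter_bar (a point): Middle of the raised aluminium bar (52 x 6 x 3 mm) on the cartridge's flat top, on its axis, 29 mm above filter_center; the bar and the x axis lie exactly above the two lugs.
- filter: The same cartridge; origin at the centre of its underside, same axes; it slides when nudged. The two lugs are 9 mm wide and 6 mm thick, level with the underside, and reach 30 mm from the axis along +x and -x.
- port_mouth (a point): Centre of the dust extractor's filter port, at the top of its lip, 96 mm above the bench: a fixed upright aluminium collar, 87 mm across and 26 mm high. x is along the two notches in the lip (alike, so the cartridge fits either way round), z up. The hole in the lip is 50 mm across, the lip 4 mm thick.
- port_notch (a point): One of the two notches, in the port's +x direction, 29 mm from the axis; the other is opposite. Each is about 17 mm wide and reaches 33 mm from the axis; a small raised rib (8 x 6 x 2 mm) on the collar's rim stands just outside each.
- port_spring (a point): Spring plate inside, 9 mm below port_mouth. Resting on it with its lugs in the notches, filter_center is 17 mm above port_mouth. To turn, the cartridge must be pushed down until filter_center is 12 mm or less above port_mouth (9 to 11 N on its top); at 8 mm (about 14 N) its grip meets the lip and it goes no further. It turns only clockwise seen from above.
- port_catch (a point): On the axis, 4 mm below port_mouth, level with the unseen catches. Their angle differs every time: a sprung stop is first felt (0.15 N m) about 60 to 94 degrees from the notches, pushes back with up to 0.5 N m within 5 degrees more, then is solid. The catch reaches from 6 degrees before the stop is felt to where it is solid: let go there, the cartridge springs up 3 mm and is locked; sooner, it is not.
- extractor: The dust extractor, a fixed grey box; origin on the bench under port_mouth, same axes. The box reaches from -60 to +140 mm in x, 80 mm either side, 70 mm high; across it at x = 105 mm lies a dark motor, 56 mm thick, its top 24 mm above port_mouth. The port bears at most 50 N in all, pressed or twisted; a firm twist past the solid stop passes that.
- spray_can: Bystander: spray can, plain metal, 66 mm across and 190 mm tall, upright. Its origin is at its underside.
- tape_roll: Bystander: roll of tape lying flat: a cardboard-brown ring 96 mm across with a 76 mm hole, 25 mm high. Its origin is at its underside.
- sanding_block: Bystander: cork sanding block, 100 x 60 x 35 mm. Its origin is at its underside.
- screw_jar: Bystander: jar 64 mm across and 75 mm tall with a steel lid. Its origin is at its underside.
- grinding_disc: Bystander: dark grinding disc lying flat, 115 mm across, 11 mm thick. Its origin is at its underside.
- brush: Bystander: brush lying flat, 180 mm long. Its origin is at its underside.

How it is judged:
On the way, in this order (a step that is already met when the one before it is completed fails the run):
1. the lugs are in the notches: the cartridge stands in the port, its bar along the notches (z of filter_center in the frame of port_mouth below 0.019 m and horizontal distance between filter_center and port_mouth below 0.005 m and angle between the x axis of filter_center and the x axis of port_mouth, either way round below 0.35 rad), for 0.1 s.
2. the cartridge is pushed down and turned under the lip (z of filter_center in the frame of port_mouth below 0.0145 m and horizontal distance between filter_center and port_mouth below 0.005 m and angle between the x axis of filter_center and the x axis of port_mouth, either way round above 0.6 rad), for 0.1 s.
At the end, for the whole second after the job is handed in: The cartridge is locked in the port: upright within 0.08 rad, on the port's axis within 5 mm, its bar more than 54 degrees from the line of the notches, sprung up into the catch (its centre 14.8 to 18.2 mm above the port's mouth), let go and at rest (z of filter_center in the frame of port_mouth between 0.0148 and 0.0182 m and horizontal distance between filter_center and port_mouth below 0.005 m and angle between the x axis of filter_center and the x axis of port_mouth, either way round above 0.95 rad and angle between filter_center's own z axis and vertical below 0.08 rad and linear speed of filter below 0.01 m/s); the robot touches nothing.
It fails at once if the cartridge is forced: more than 50 N between it and the extractor (contact force between filter and extractor above 50 N).
It fails at once if a bystander is moved by more than 20 mm (distance of any of spray_can, tape_roll, sanding_block, screw_jar, grinding_disc, brush from where it was at the start of the episode above 0.02 m).
It also fails if it takes over 72 s, if anything falls off the work surface, if the arm or the gripper's body presses on something with over 40 N, if the wrist force passes 120 N, or if a joint passes its speed limit or range.

## Working session

There is one attempt and no reset: what is moved stays moved. The work goes in short steps, Python scripts to look and compute and a shell command to move; the robot and the scene stay as the last step left them, time stands still between calls to the robot, and variables do not carry over. Pictures are saved under pics/ and viewed, and the job is handed in when it is done.

```bash
ls; mkdir -p pics; cat > h.py <<'E'
import numpy as np, cv2
from plant import env
def shot(n,tag):
    s=env.sense(); d=env.read_camera(n); cv2.imwrite(f'pics/{tag}.png',d['frame'][:,:,::-1])
    np.save(f'pics/{tag}.npy',{'d':d,'s':s},allow_pickle=True); return d,s
def load(tag): 
    o=np.load(f'pics/{tag}.npy',allow_pickle=True).item(); return o['d'],o['s']
def ext(d,s):
    if 'mount' in d:
        from scipy.spatial.transform import Rotation as R
        q=s['orientation']; T=np.eye(4); T[:3,:3]=R.from_quat([q[1],q[2],q[3],q[0]]).as_matrix(); T[:3,3]=s['tcp_pos']
        M=np.linalg.inv(T@np.array(d['mount'])); return M[:3,:3],M[:3,3]
    return cv2.Rodrigues(np.array(d['rvec'],float))[0],np.array(d['tvec'],float).ravel()
def ray(d,s,px):
    K=np.array(d['mtx']); p=np.array(px,float); x=(p[0]-K[0,2])/K[0,0]; y=(p[1]-K[1,2])/K[1,1]
    k=float(np.ravel(d['k1'])[0]); u,v=x,y
    for _ in range(30):
        f=1+k*(u*u+v*v); u,v=x/f,y/f
    R,t=ext(d,s); return -R.T@t, R.T@np.array([u,v,1.])
def atz(d,s,px,z):
    o,r=ray(d,s,px); return o+r*(z-o[2])/r[2]
def proj(d,s,P):
    K=np.array(d['mtx']); k=float(np.ravel(d['k1'])[0]); R,t=ext(d,s)
    c=np.atleast_2d(P)@R.T+t; u=c[:,:2]/c[:,2:]; u=u*(1+k*(u**2).sum(1,keepdims=True))
    return u*[K[0,0],K[1,1]]+[K[0,2],K[1,2]]
def crop(tag,x0,y0,w,h,f,out):
    im=cv2.imread(f'pics/{tag}.png')[y0:y0+h,x0:x0+w]; cv2.imwrite(f'pics/{out}.png',cv2.resize(im,None,fx=f,fy=f,interpolation=cv2.INTER_CUBIC))
E
python3 - <<'E'
from h import *
print(env.sense())
for n in ('scene','side','wrist'): d,s=shot(n,n+'0'); print({k:v for k,v in d.items() if k!='frame'})
E
```

```text
pics
{'t': 0.0, 'joint_pos': array([-1.33996618e+00,  2.38780835e-01, -1.42853932e-02,  1.31919734e+00,
        1.49005970e-05,  1.57080310e+00]), 'joint_velocities': array([ 0.00080404,  0.00049885,  0.00040404, -0.00065757,  0.00133811,
       -0.00196343]), 'joint_torque': array([ 2.79094325e-03, -5.38780975e+01,  3.46438336e+01,  1.82007963e-02,
        6.29445049e-05, -1.58328572e-06]), 'tcp_pos': array([ 0.12000847, -0.51061063,  0.19986551]), 'orientation': array([-7.29597396e-04,  9.93347194e-01,  1.15155611e-01, -7.70847407e-05]), 'contact_force': array([-0.03706324, -0.42141407, -0.21929897]), 'torque': array([ 0.03306904, -0.02974807,  0.04840562]), 'width': 0.08550205869566503}
{'mtx': array([[448.17096974,   0.        , 253.04114504],
       [  0.        , 448.17096974, 190.57297086],
       [  0.        ,   0.        ,   1.        ]]), 'k1': -0.04241182792511019, 'rvec': array([ 0.62757262,  2.6474532 , -1.11302767]), 'tvec': array([ 0.48491475, -0.1080748 ,  1.54975457])}
{'mtx': array([[430.74586868,   0.        , 257.27607763],
       [  0.        , 430.74586868, 195.82081757],
       [  0.        ,   0.        ,   1.        ]]), 'k1': -0.14144989720692352, 'rvec': array([ 0.69319835, -2.36936853,  1.38314006]), 'tvec': array([0.45996554, 0.21629577, 0.92497267])}
{'mtx': array([[288.03642901,   0.        , 253.25942237],
       [  0.        , 288.03642901, 186.25453508],
       [  0.        ,   0.        ,   1.        ]]), 'k1': -0.038000279037972144, 'mount': array([[-7.81784555e-04, -9.54423249e-01, -2.98455443e-01,
         7.71810201e-02],
       [ 9.99999694e-01, -7.52433020e-04, -2.13247071e-04,
        -1.17475400e-03],
       [-2.10397674e-05, -2.98455518e-01,  9.54423545e-01,
        -1.73563571e-01],
       [ 0.00000000e+00,  0.00000000e+00,  0.00000000e+00,
         1.00000000e+00]])}
```

View pics/scene0.png

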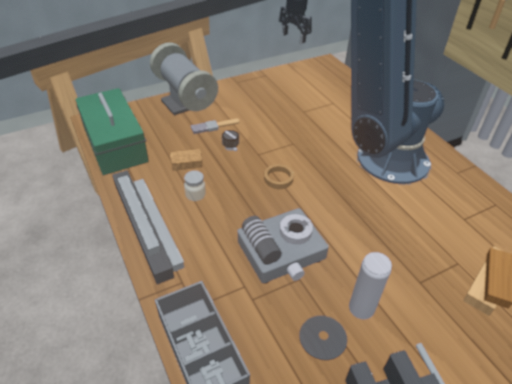

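View pics/side0.png

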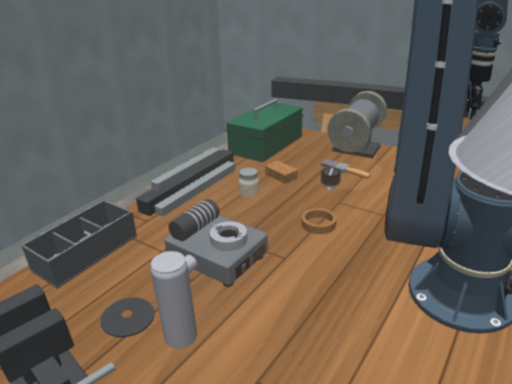

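View pics/wrist0.png

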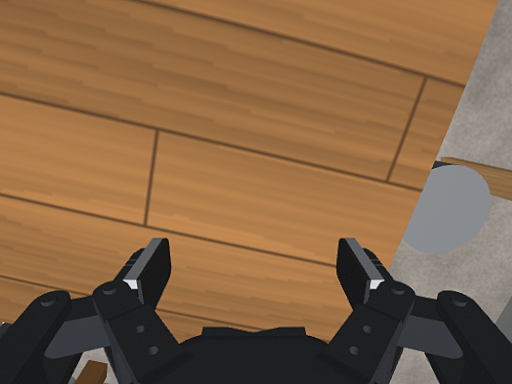

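The cartridge is the black disc near scene (231,138) and side (331,176), close to the brush. The port is at scene (296,226) and side (229,234). I'll take enlarged crops of both.

```bash
python3 - <<'E'
from h import *
crop('scene0',180,105,80,60,8,'c1'); crop('scene0',225,195,110,90,7,'c2'); crop('side0',150,190,130,100,6,'c3'); 
crop('side0',310,150,70,50,8,'c4')
d,s=load('scene0')
for n,p,z in [('cart top',(231,132),.055),('port',(296,226),.096),('brush',(215,126),.01),('jar',(195,180),.07),('block',(187,158),.035),('tape',(279,172),.025)]: print(n,atz(d,s,p,z).round(3))
d,s=load('side0')
for n,p,z in [('cart top',(331,171),.055),('port',(229,234),.096),('jar',(249,174),.075),('tape',(319,216),.025)]: print(n,atz(d,s,p,z).round(3))
E
```

```text
cart top [ 0.47  -0.317  0.055]
port [0.513 0.184 0.096]
brush [ 0.482 -0.431  0.01 ]
jar [ 0.678 -0.128  0.07 ]
block [ 0.65  -0.275  0.035]
tape [ 0.404 -0.092  0.025]
cart top [ 0.473 -0.307  0.055]
port [0.499 0.192 0.096]
jar [ 0.66  -0.123  0.075]
tape [ 0.407 -0.09   0.025]
```

View pics/c1.png

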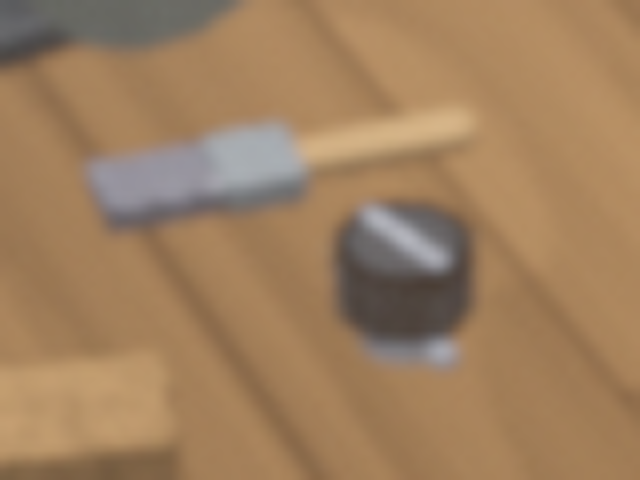

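View pics/c2.png

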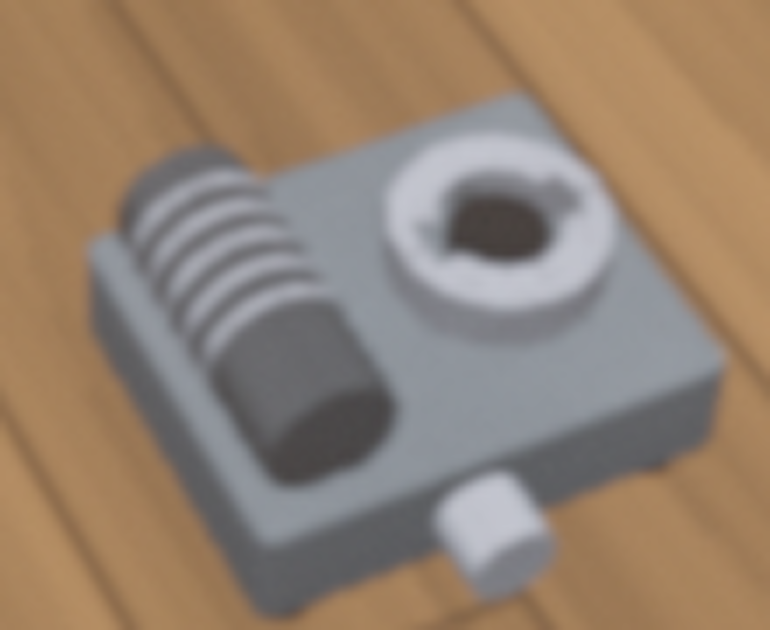

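View pics/c3.png

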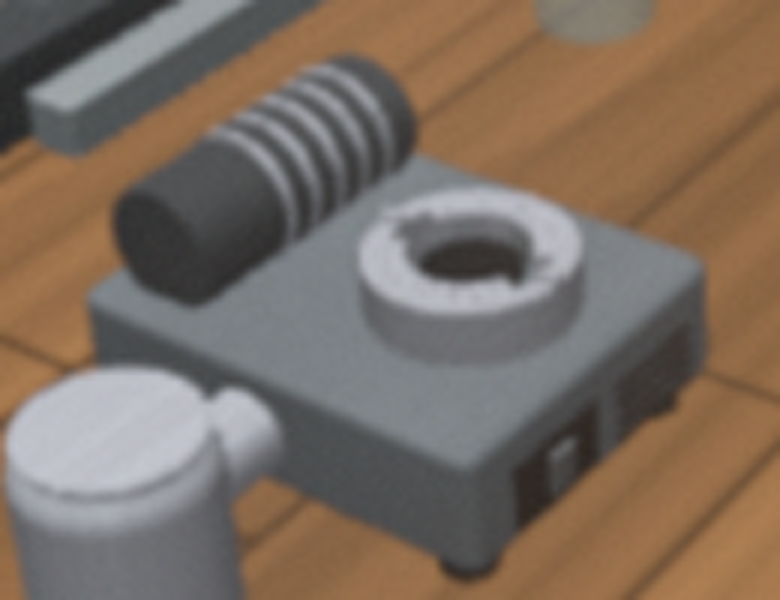

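View pics/c4.png

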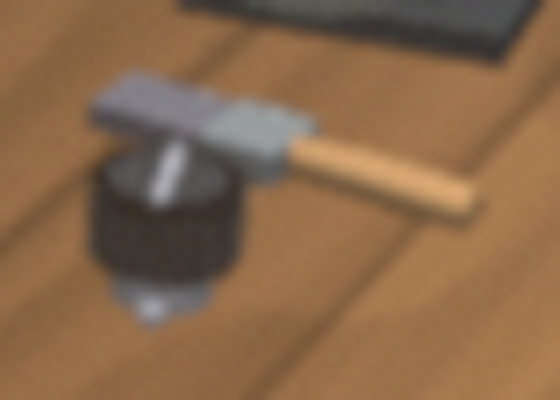

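```bash
python3 - <<'E'
from h import *
def two(tag,x0,y0,f,pts,z):
    d,s=load(tag); P=[atz(d,s,(x0+x/f,y0+y/f),z) for x,y in pts]
    for p in P: print(p.round(4))
    v=P[1]-P[0]; print(tag,'mid',((P[0]+P[1])/2).round(4),'len',np.hypot(*v[:2]).round(4),'ang',np.degrees(np.arctan2(v[1],v[0])).round(1))
two('scene0',180,105,8,[(366,210),(447,265)],.055)
two('side0',310,150,8,[(176,146),(158,200)],.055)
two('scene0',225,195,7,[(432,235),(570,192)],.096)
two('side0',150,190,6,[(402,220),(540,268)],.096)
# extractor box top corners z=.07
two('scene0',225,195,7,[(272,543),(722,355)],.07)
two('scene0',225,195,7,[(522,95),(722,355)],.07)
d,s=load('scene0'); print('can',atz(d,s,(377,263),.19)); d,s=load('side0'); print('can',atz(d,s,(170,262),.19))
E
```

```text
[ 0.4841 -0.3289  0.055 ]
[ 0.4693 -0.2785  0.055 ]
scene0 mid [ 0.4767 -0.3037  0.055 ] len 0.0526 ang 106.4
[ 0.4792 -0.3274  0.055 ]
[ 0.4648 -0.2793  0.055 ]
side0 mid [ 0.472  -0.3034  0.055 ] len 0.0502 ang 106.7
[0.5399 0.1805 0.096 ]
[0.4813 0.1851 0.096 ]
scene0 mid [0.5106 0.1828 0.096 ] len 0.0588 ang 175.6
[0.5419 0.1822 0.096 ]
[0.4762 0.1811 0.096 ]
side0 mid [0.5091 0.1817 0.096 ] len 0.0657 ang -179.0
[0.651 0.262 0.07 ]
[0.4586 0.2619 0.07  ]
scene0 mid [0.5548 0.262  0.07  ] len 0.1924 ang -180.0
[0.4559 0.1128 0.07  ]
[0.4586 0.2619 0.07  ]
scene0 mid [0.4573 0.1874 0.07  ] len 0.1491 ang 88.9
can [0.45773313 0.42518099 0.19      ]
can [0.44764522 0.4255515  0.19      ]
```

```bash
python3 - <<'E'
from h import *
d,s=load('scene0')
for p in [(95,180),(108,225),(205,210),(303,195),(285,125),(300,160),(475,120)]: print(atz(d,s,(180+p[0]/8,105+p[1]/8),.012).round(3))
E
python3 -m creep '[{"xyz":[0.05,0.03,0.05],"spin":0.18,"grip":0},{"xyz":[0.1,0.06,0.05],"spin":0.36,"grip":0},{"xyz":[0.15,0.09,0.05],"spin":0.54,"grip":0},{"xyz":[0.2,0.12,0.05],"spin":0.72,"grip":0},{"xyz":[0.25,0.15,0.05],"spin":0.9,"grip":0},{"xyz":[0.3,0.18,0.05],"spin":1.08,"grip":0},{"xyz":[0.34,0.2,0.05],"spin":1.26,"grip":0},{"xyz":[0.354,0.2075,0.05],"spin":1.44,"grip":0},{"xyz":[0.354,0.2075,0.05],"spin":1.63,"grip":0},{"xyz":[0.354,0.2075,0.05],"spin":1.63,"grip":0}]' 60
python3 - <<'E'
from h import *
d,s=shot('wrist','w1'); print(s['joint_pos'],s['tcp_pos'],s['contact_force'],s['torque'])
E
```

```text
[ 0.563 -0.457  0.012]
[ 0.57  -0.422  0.012]
[ 0.527 -0.414  0.012]
[ 0.482 -0.405  0.012]
[ 0.467 -0.458  0.012]
[ 0.472 -0.43   0.012]
[ 0.386 -0.424  0.012]
t: 1.4
tcp_pos: [0.4742, -0.3032, 0.2501]
orientation: [-0.0, 0.598, 0.802, -0.0]
contact_force: [0.1, 0.6, 0.9]
width: 0.0853
[-5.68901235e-01  2.95292207e-01  1.91369535e-01  1.46772676e+00
 -1.15443303e-04  7.12426401e-01] [ 0.47415854 -0.30323246  0.2500901 ] [0.12823118 0.6275685  0.89041166] [-0.02579587  0.05134997 -0.00050343]
```

View pics/w1.png

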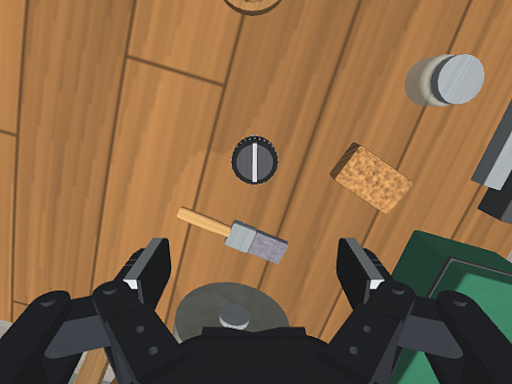

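```bash
python3 - <<'E'
from h import *
crop('w1',224,130,60,60,10,'c5')
E
```

```text
(no output)
```

View pics/c5.png

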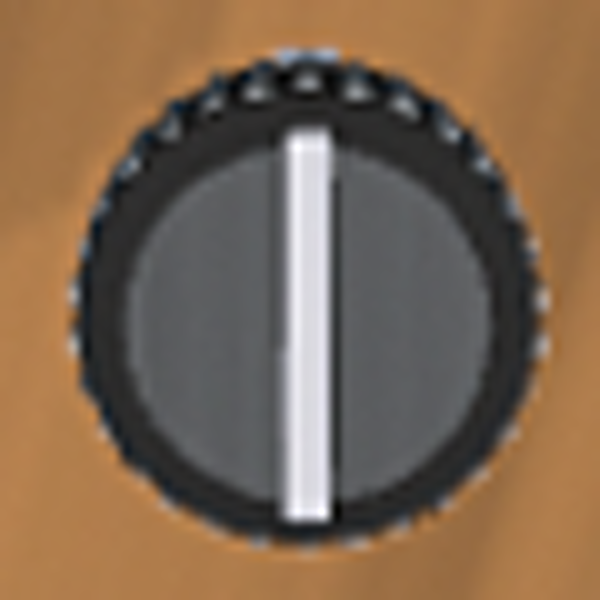

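```bash
python3 - <<'E'
from h import *
d,s=load('w1')
a,b=[atz(d,s,(224+x/10-.45,130+y/10-.45),.055) for x,y in [(308.5,128),(307.5,521)]]
v=a-b; print(((a+b)/2).round(4),np.hypot(*v[:2]),np.degrees(np.arctan2(v[1],v[0])))
from scipy.spatial.transform import Rotation as R
q=s['orientation']; M=R.from_quat([q[1],q[2],q[3],q[0]]).as_matrix(); print(M[:,1],np.degrees(np.arctan2(M[1,1],M[0,1])))
E
```

```text
[ 0.478  -0.3077  0.055 ] 0.05253224649046645 106.46142814815988
[ 9.58395403e-01  2.85443226e-01 -6.45012980e-04] 16.585347682904416
```

```bash

python3 -m creep '[{"xyz":[0.002,-0.002,-0.05],"spin":0,"grip":0},{"xyz":[0.002,-0.002,-0.1],"spin":0,"grip":0},{"xyz":[0.002,-0.002,-0.14],"spin":0,"grip":0},{"xyz":[0.002,-0.002,-0.14],"spin":0,"grip":0},{"xyz":[0.002,-0.002,-0.14],"spin":0,"grip":0}]' 
python3 - <<'E'
from h import *
d,s=shot('wrist','w2'); print(s['tcp_pos'])
crop('w2',206,200,100,90,7,'c6')
d,s=shot('scene','s2');crop('s2',190,100,80,60,9,'c7')
E
```

```text
t: 2.08
tcp_pos: [0.4767, -0.3062, 0.1121]
orientation: [0.001, 0.598, 0.801, 0.0]
contact_force: [0.3, 0.2, 0.2]
width: 0.0854
[ 0.47666348 -0.30617898  0.11209932]
```

View pics/w2.png

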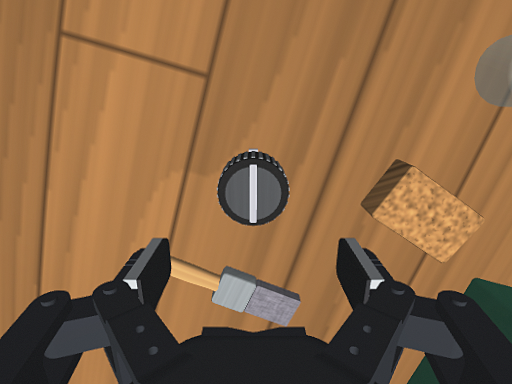

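View pics/c7.png

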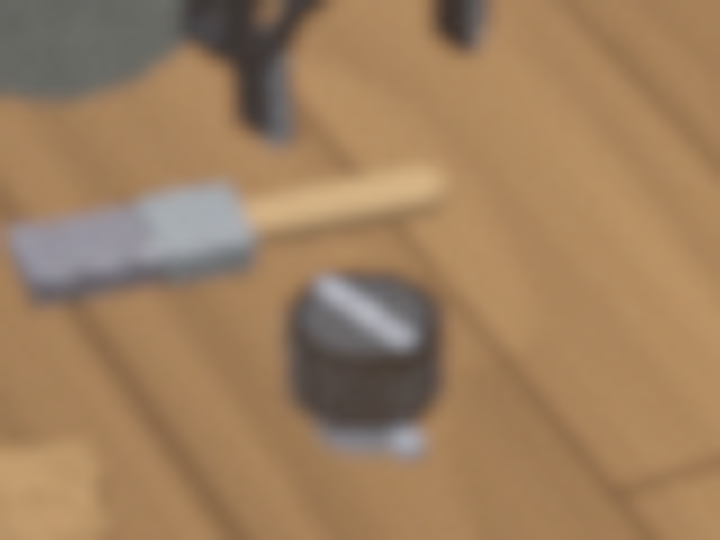

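```bash
python3 - <<'E'
from h import *
d,s=load('w2')
a,b=[atz(d,s,p,.055) for p in [(253,165),(253,222)]]
v=a-b; print(((a+b)/2).round(4),np.hypot(*v[:2]),np.degrees(np.arctan2(v[1],v[0])))
# project pad tip candidates: tool frame (x=+-.011,y=+-.0425,z=-dz)
from scipy.spatial.transform import Rotation as R
q=s['orientation']; M=R.from_quat([q[1],q[2],q[3],q[0]]).as_matrix()
for dz in (0,.013,.02): print(dz,proj(d,s,[s['tcp_pos']+M@np.array([x,y,-dz]) for y in(-.0425,.0425) for x in (.011,-.011)]).round(0).tolist())
E
```

```text
[ 0.4779 -0.3079  0.055 ] 0.05107359948454744 106.43241268382721
0 [[186.0, 204.0], [189.0, 235.0], [318.0, 204.0], [316.0, 235.0]]
0.013 [[182.0, 212.0], [184.0, 245.0], [323.0, 212.0], [320.0, 245.0]]
0.02 [[179.0, 217.0], [182.0, 250.0], [325.0, 217.0], [322.0, 250.0]]
```

```bash
python3 - <<'E'
from h import *
d,s=load('s2')
from scipy.spatial.transform import Rotation as R
q=s['orientation']; M=R.from_quat([q[1],q[2],q[3],q[0]]).as_matrix()
for dz in (0,.013,.02,.03): print(dz,proj(d,s,[s['tcp_pos']+M@np.array([0,y,-dz]) for y in(-.05,.05) ]).round(1).tolist())
E
```

```text
0 [[241.1, 114.8], [218.8, 126.4]]
0.013 [[241.1, 111.6], [218.7, 123.2]]
0.02 [[241.1, 109.9], [218.6, 121.4]]
0.03 [[241.1, 107.4], [218.5, 118.9]]
```

```bash

python3 -m creep '[{"xyz":[0.0,-0.0005,-0.05],"spin":0,"grip":0},{"xyz":[0.0,-0.0005,-0.085],"spin":0,"grip":0},{"xyz":[0,-0.0005,-0.085],"spin":0,"grip":0},{"xyz":[0,-0.0005,-0.085],"spin":0,"grip":0}]' 
python3 - <<'E'
from h import *
d,s=shot('wrist','w3'); print(s['tcp_pos'])
d,s=shot('side','d3');crop('d3',290,120,100,80,8,'c8')
E
```

```text
t: 2.68
tcp_pos: [0.4773, -0.3068, 0.0275]
orientation: [0.001, 0.598, 0.802, 0.0]
contact_force: [0.3, -0.2, 0.9]
width: 0.0856
[ 0.47730817 -0.30680958  0.02752285]
```

View pics/w3.png

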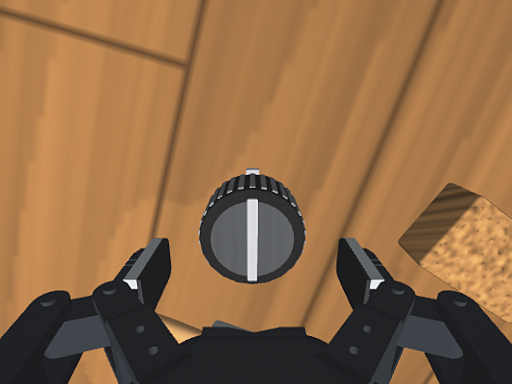

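View pics/c8.png

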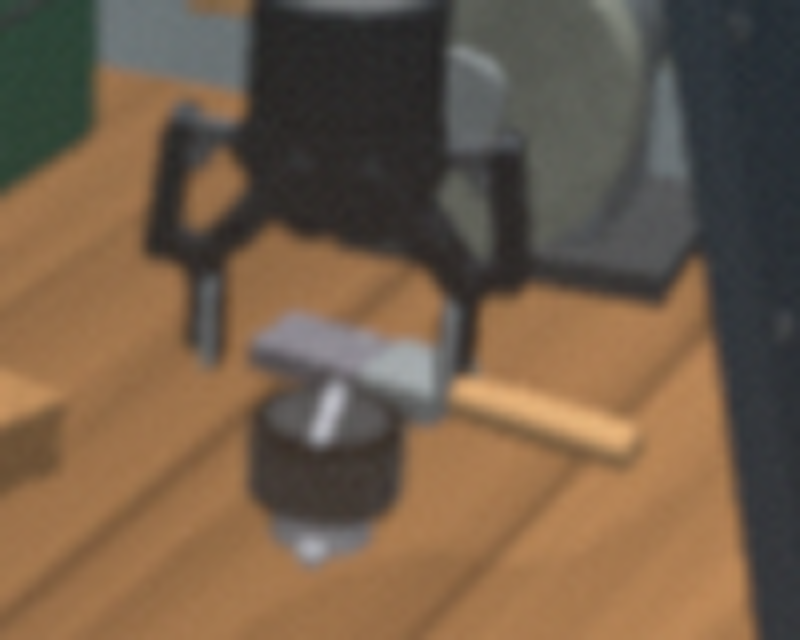

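```bash
python3 - <<'E'
from h import *
from scipy.spatial.transform import Rotation as R
d,s=load('d3')
q=s['orientation']; M=R.from_quat([q[1],q[2],q[3],q[0]]).as_matrix()
f=lambda P:((proj(d,s,P)-[290,120])*8).round(0).tolist()
for dz in (0,.013,.03,.04,.05): print(dz,f([s['tcp_pos']+M@np.array([0,y,-dz]) for y in(-.05,0,.05) ]))
print(f([[.4767,-.305,.055],[.4767,-.305,0]]))
E
```

```text
0 [[440.0, 482.0], [314.0, 468.0], [191.0, 454.0]]
0.013 [[442.0, 453.0], [316.0, 438.0], [192.0, 425.0]]
0.03 [[446.0, 414.0], [319.0, 400.0], [194.0, 386.0]]
0.04 [[447.0, 391.0], [320.0, 377.0], [195.0, 363.0]]
0.05 [[449.0, 368.0], [322.0, 354.0], [196.0, 340.0]]
[[318.0, 408.0], [310.0, 532.0]]
```

```bash

python3 -m creep '[{"xyz":[0.0,-0.0005,-0.014],"spin":0,"grip":0},{"xyz":[0.0,-0.0005,-0.014],"spin":0,"grip":0}]' 
python3 - <<'E'
from h import *
d,s=shot('wrist','w4'); print(s['tcp_pos'])
d,s=shot('side','d4');crop('d4',290,120,100,80,8,'c9')
E
```

```text
t: 3.02
tcp_pos: [0.4755, -0.3062, 0.0107]
orientation: [-0.001, 0.598, 0.802, -0.0]
contact_force: [0.2, -0.2, -0.4]
width: 0.0856
[ 0.47549772 -0.30619746  0.0106798 ]
```

View pics/w4.png

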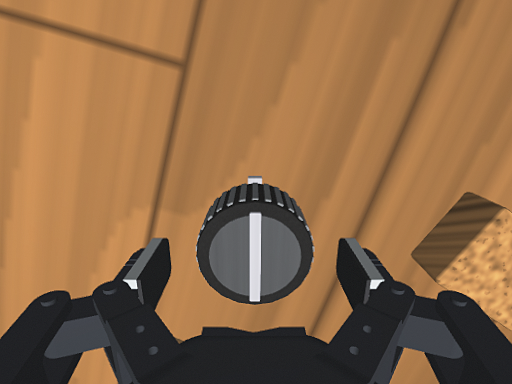

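View pics/c9.png

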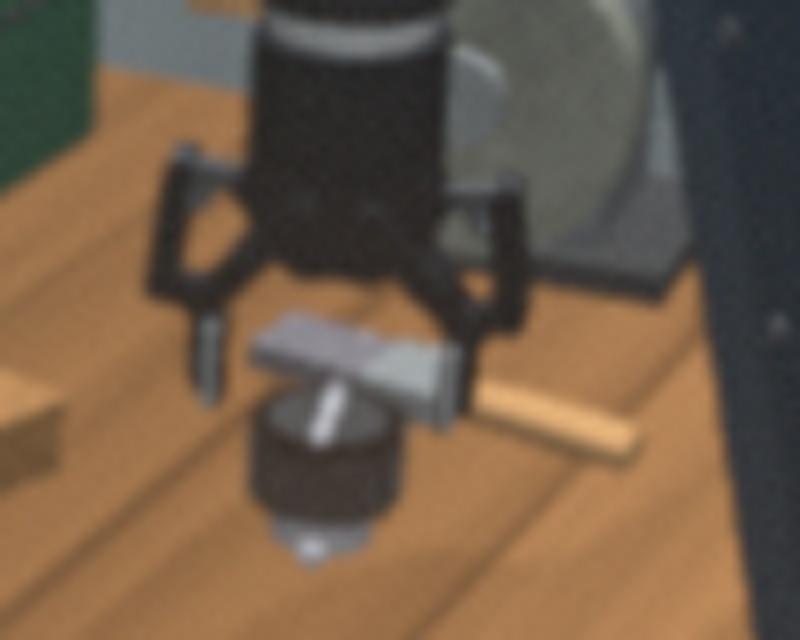

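```bash

python3 -m creep '[{"xyz":[0.001,-0.0005,-0.008],"spin":0,"grip":0},{"xyz":[0.001,-0.0005,-0.014],"spin":0,"grip":0},{"xyz":[0.001,-0.0005,-0.014],"spin":0,"grip":0}]' 
python3 - <<'E'
from h import *
d,s=shot('wrist','w5'); print(s['tcp_pos'],s['contact_force'])
d,s=shot('side','d5');crop('d5',290,120,100,80,8,'c10')
d,s=shot('scene','s5');crop('s5',190,90,80,70,8,'c11')
E
```

```text
t: 3.5
tcp_pos: [0.4766, -0.3067, -0.0033]
orientation: [-0.001, 0.598, 0.802, -0.0]
contact_force: [1.4, -0.3, 0.2]
width: 0.0855
[ 0.47663023 -0.30674576 -0.00325874] [ 1.35552187 -0.26113314  0.18156114]
```

View pics/c11.png

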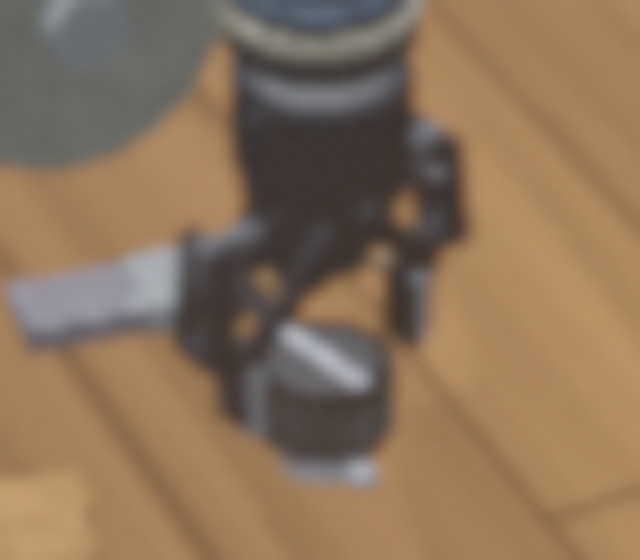

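View pics/c10.png

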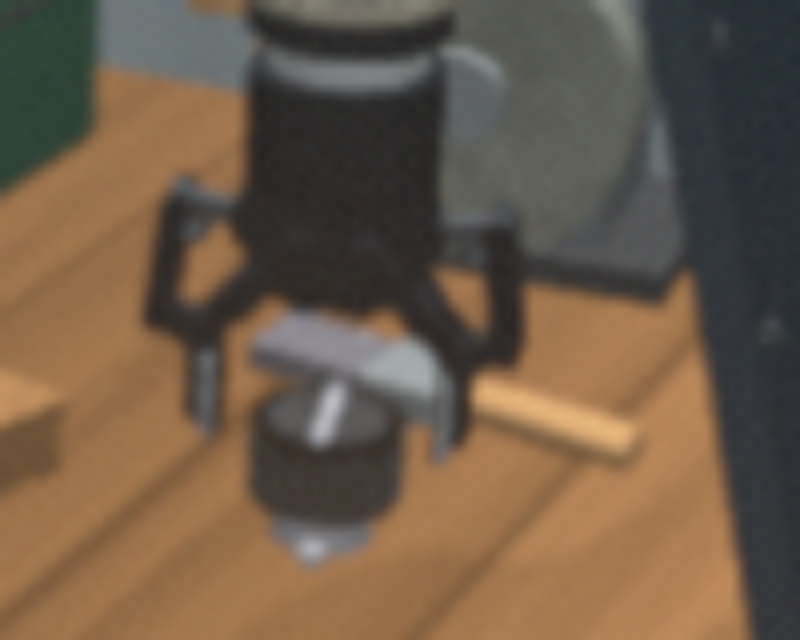

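```bash

python3 -m creep '[{"xyz":[0.0,-0.0005,-0.006],"spin":0,"grip":0},{"xyz":[0.0,-0.0005,-0.006],"spin":0,"grip":0},{"xyz":[0.0,-0.0005,-0.006],"spin":0,"grip":60},{"xyz":[0.0,-0.0005,-0.006],"spin":0,"grip":100},{"xyz":[0.0,-0.0005,-0.006],"spin":0,"grip":140},{"xyz":[0.0,-0.0005,-0.006],"spin":0,"grip":255},{"xyz":[0.0,-0.0005,-0.006],"spin":0,"grip":255},{"xyz":[0.0,-0.0005,-0.006],"spin":0,"grip":255}]' 60
python3 - <<'E'
from h import *
d,s=shot('wrist','w6'); print(s['tcp_pos'],s['contact_force'],s['torque'])
d,s=shot('side','d6');crop('d6',290,120,100,80,8,'c12')
E
```

```text
t: 4.65
tcp_pos: [0.4772, -0.3077, -0.008]
orientation: [0.0, 0.598, 0.802, -0.0]
contact_force: [-2.2, -0.8, 5.5]
width: 0.061
[ 0.47719527 -0.30772568 -0.00797104] [-2.16702361 -0.84915536  5.54208246] [ 0.07371886  0.33259752 -0.00663344]
```

View pics/w6.png

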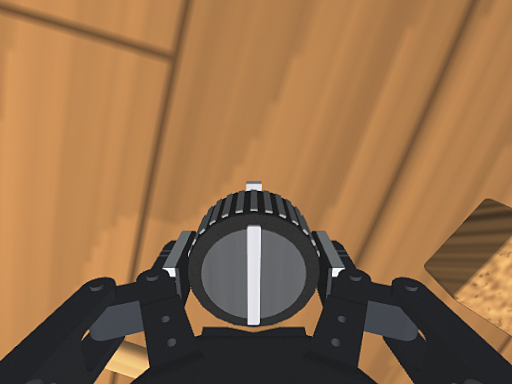

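View pics/c12.png

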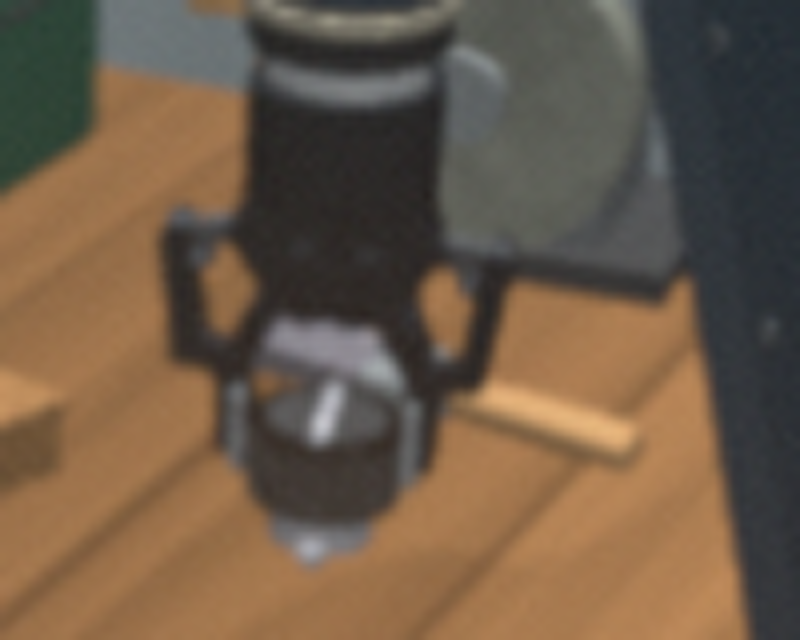

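```bash
python3 - <<'E'
from h import *
from scipy.spatial.transform import Rotation as R
d,s=load('w6')
q=s['orientation']; M=R.from_quat([q[1],q[2],q[3],q[0]]).as_matrix()
P=[atz(d,s,p,.055) for p in [(254,226),(253.5,324)]]; c=(P[0]+P[1])/2;v=P[0]-P[1]
print(c,np.hypot(*v[:2]),np.degrees(np.arctan2(v[1],v[0])),'in tool',M.T@(c-s['tcp_pos']))
E
python3 -m creep '[{"xyz":[0,0,0.03],"spin":0,"grip":255},{"xyz":[0,0,0.08],"spin":0,"grip":255},{"xyz":[0,0,0.13],"spin":0,"grip":255},{"xyz":[0.005,0.05,0.15],"spin":0,"grip":255},{"xyz":[0.01,0.11,0.16],"spin":0,"grip":255},{"xyz":[0.015,0.17,0.16],"spin":0,"grip":255},{"xyz":[0.02,0.23,0.16],"spin":0,"grip":255},{"xyz":[0.025,0.29,0.16],"spin":0,"grip":255},{"xyz":[0.03,0.34,0.16],"spin":0,"grip":255},{"xyz":[0.033,0.36,0.16],"spin":0,"grip":255},{"xyz":[0.033,0.36,0.16],"spin":0,"grip":255},{"xyz":[0.033,0.36,0.16],"spin":0,"grip":255}]' 
python3 - <<'E'
from h import *
d,s=shot('wrist','w7'); print(s['tcp_pos'],s['contact_force'],s['torque'],s['joint_pos'])
E
```

```text
[ 0.47806484 -0.30771184  0.055     ] 0.05162968697409451 106.34748589525401 in tool [-0.00027499  0.00084824 -0.06297073]
t: 6.25
tcp_pos: [0.5098, 0.0519, 0.1513]
orientation: [-0.0, 0.598, 0.802, -0.0]
contact_force: [-0.2, -1.0, -2.0]
width: 0.0604
[0.50979698 0.05190422 0.15127956] [-0.19411106 -0.96076013 -1.95568246] [-0.038122   -0.02922088  0.01487839] [ 1.01687132e-01  2.38963966e-01 -1.40540384e-01  1.19197111e+00
 -3.38863092e-04  1.38256832e+00]
```

View pics/w7.png

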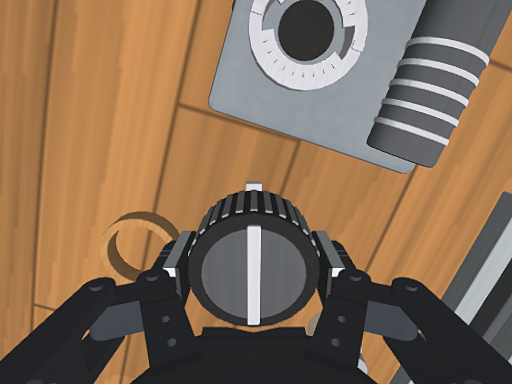

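```bash

python3 -m creep '[{"xyz":[0.0,-0.035,0.02],"spin":0,"grip":255},{"xyz":[0.0,-0.035,0.02],"spin":0,"grip":255},{"xyz":[0.0,-0.035,0.02],"spin":0,"grip":255}]' 
python3 - <<'E'
from h import *
d,s=shot('wrist','w8'); print(s['tcp_pos'])
crop('w8',220,0,150,110,5,'c13')
E
```

```text
t: 6.68
tcp_pos: [0.5099, 0.0168, 0.1713]
orientation: [-0.0, 0.598, 0.801, 0.0]
contact_force: [-0.1, -0.1, -2.7]
width: 0.0604
[0.50990949 0.01675098 0.17131725]
```

View pics/c13.png

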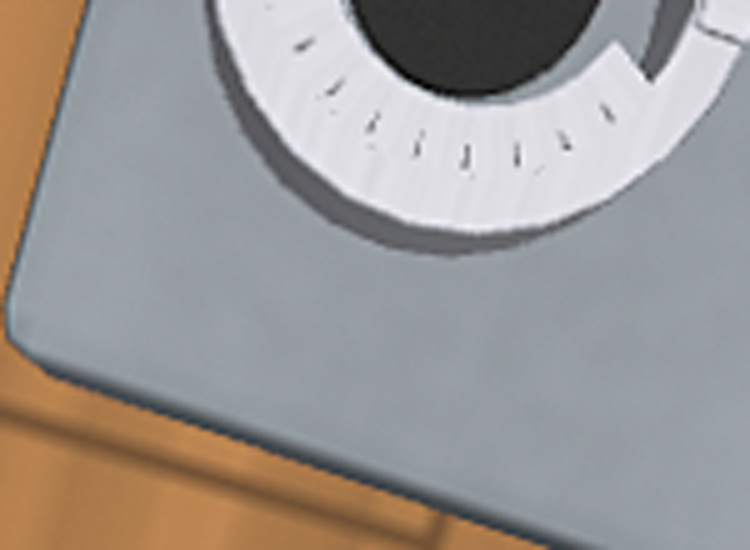

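```bash

python3 -m creep '[{"xyz":[0.0,0.035,0.03],"spin":0,"grip":255},{"xyz":[0.0,0.065,0.03],"spin":0,"grip":255},{"xyz":[0.0,0.065,0.03],"spin":0,"grip":255},{"xyz":[0.0,0.065,0.03],"spin":0,"grip":255}]' 
python3 - <<'E'
from h import *
d,s=shot('wrist','w9'); print(s['tcp_pos'])
crop('w9',220,0,150,110,5,'c14')
E
```

```text
t: 7.22
tcp_pos: [0.5096, 0.0825, 0.2009]
orientation: [-0.0, 0.597, 0.802, -0.001]
contact_force: [-0.5, -0.6, -2.5]
width: 0.0606
[0.50963803 0.08247866 0.20091016]
```

View pics/c14.png

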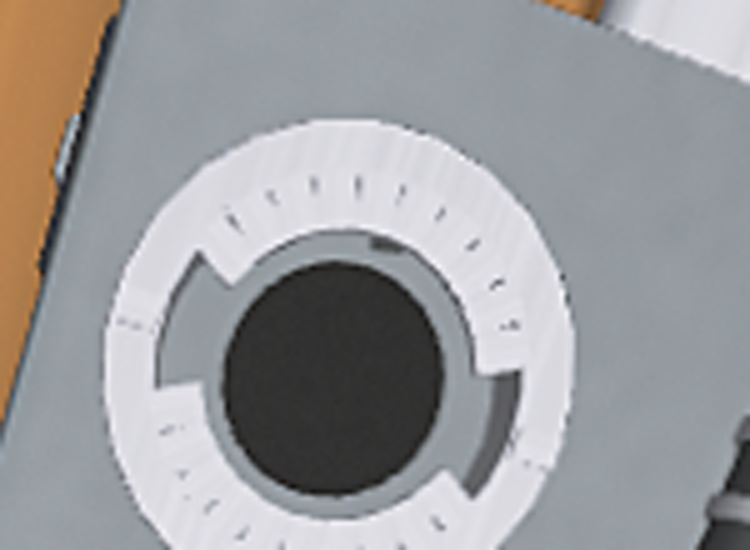

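```bash
python3 - <<'E'
from h import *
from scipy.optimize import least_squares
d,s=load('w9')
W=lambda p:atz(d,s,(220+p[0]/5-.4,p[1]/5-.4),.096)[:2]
def fit(pts):
    Q=np.array([W(p) for p in pts]); r=least_squares(lambda a:np.hypot(*(Q-a[:2]).T)-a[2],[.51,.18,.03]); return r.x.round(4),r.fun.round(4)
print(fit([(235,283),(280,250),(345,230),(415,250),(460,310),(478,375),(205,385),(215,430),(260,490),(335,520),(400,505),(447,472)]))
print(fit([(345,118),(104,355),(573,355),(240,145),(150,225),(480,165),(555,270),(110,420),(545,465)]))
L=[W(p) for p in [(235,283),(205,385),(200,250),(155,387)]];Rr=[W(p) for p in [(478,375),(447,472),(523,372),(473,497)]]
for a,b in ((L[0]+L[1],Rr[0]+Rr[1]),(L[2]+L[3],Rr[2]+Rr[3]),(W((138,323))*2,W((535,463))*2)):
    v=(b-a)/2; print((a+b)/4,np.hypot(*v),np.degrees(np.arctan2(v[1],v[0])))
E
```

```text
(array([0.5133, 0.1836, 0.0249]), array([ 0.0006, -0.0002,  0.0002,  0.0002, -0.0009, -0.0001,  0.0001,
       -0.0002, -0.0005, -0.    ,  0.0001,  0.0009]))
(array([0.5123, 0.1841, 0.0423]), array([-0.    ,  0.0003,  0.0005, -0.0002, -0.0001,  0.    , -0.    ,
       -0.0001, -0.0004]))
[0.51331916 0.18356756] 0.04718629731695727 -2.2182208985121394
[0.51272432 0.18371508] 0.06219894531503811 -1.8712008472455868
[0.51359025 0.18110373] 0.07709164837379247 -1.4918478407381002
```

```bash

python3 -m creep '[{"xyz":[0.001,0.02,0],"spin":0.18,"grip":255},{"xyz":[0.002,0.05,0],"spin":0.36,"grip":255},{"xyz":[0.003,0.08,0],"spin":0.54,"grip":255},{"xyz":[0.0035,0.101,0],"spin":0.72,"grip":255},{"xyz":[0.0035,0.101,-0.01],"spin":0.9,"grip":255},{"xyz":[0.0035,0.101,-0.03],"spin":1.08,"grip":255},{"xyz":[0.0035,0.101,-0.06],"spin":1.25,"grip":255},{"xyz":[0.0035,0.101,-0.09],"spin":1.25,"grip":255},{"xyz":[0.0035,0.101,-0.09],"spin":1.25,"grip":255},{"xyz":[0.0035,0.101,-0.09],"spin":1.25,"grip":255}]' 
python3 - <<'E'
from h import *
d,s=shot('wrist','w10'); print(s['tcp_pos'],s['contact_force'],s['torque'],s['joint_pos'])
d,s=shot('side','d10');crop('d10',170,170,110,90,7,'c15')
d,s=shot('scene','s10');crop('s10',240,160,110,90,7,'c16')
E
```

```text
t: 8.52
tcp_pos: [0.5141, 0.1832, 0.1124]
orientation: [0.0, 0.016, 1.0, 0.0]
contact_force: [-0.2, 0.6, -2.6]
width: 0.0602
[0.5141148  0.18317996 0.11239463] [-0.16894593  0.59625343 -2.63749689] [-0.01042728 -0.00347261  0.00798798] [ 3.42355376e-01  3.16245912e-01 -1.35108527e-01  1.11875201e+00
 -1.25551631e-04  3.74065471e-01]
```

View pics/w10.png

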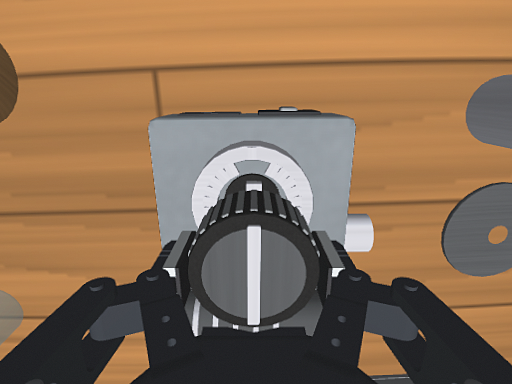

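View pics/c15.png

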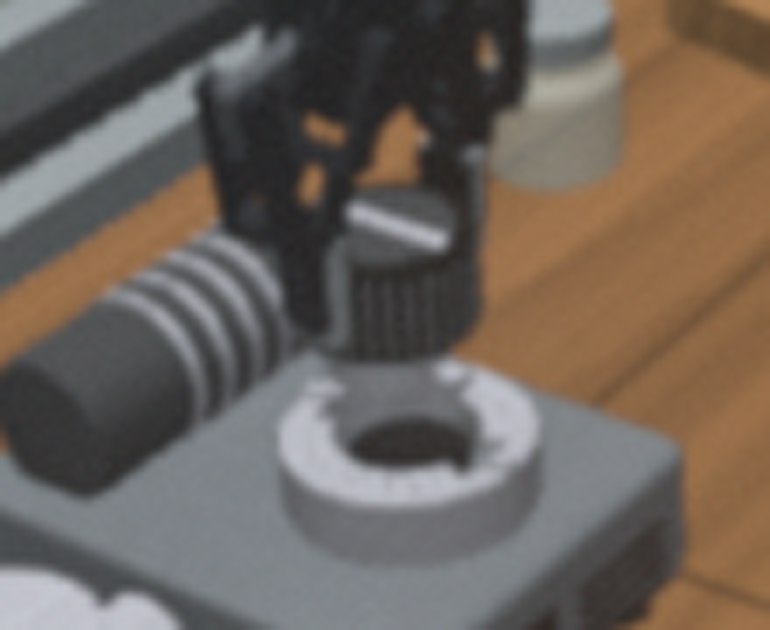

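View pics/c16.png

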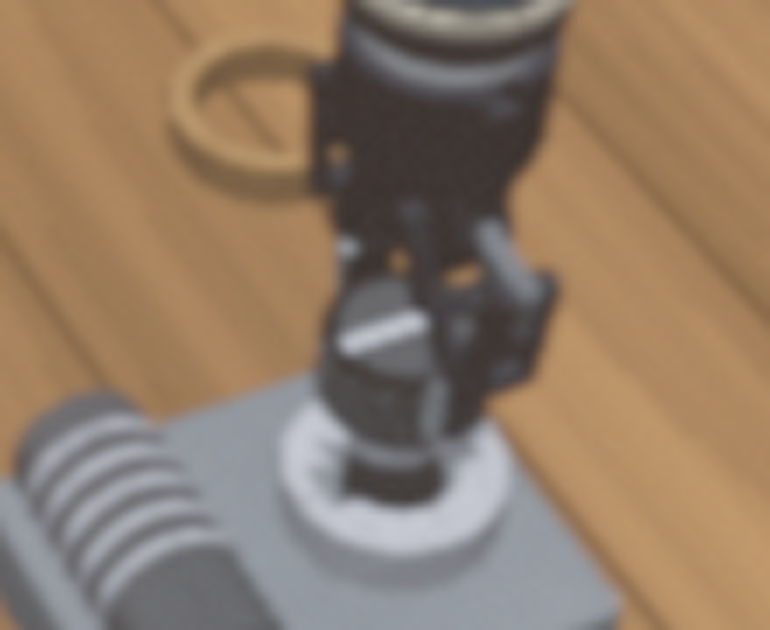

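```bash
python3 - <<'E'
from h import *
from scipy.optimize import least_squares
def fit(tag,x0,y0,f,pts):
    d,s=load(tag);Q=np.array([atz(d,s,(x0+p[0]/f-.45,y0+p[1]/f-.45),.096)[:2] for p in pts]); r=least_squares(lambda a:np.hypot(*(Q-a[:2]).T)-a[2],[.51,.18,.03]); return r.x.round(4),r.fun.round(4)
print(fit('side0',150,190,6,[(360,262),(583,258),(470,315),(470,187)]))
print(fit('scene0',225,195,7,[(386,210),(614,222),(500,133),(495,308)]))
def bar(tag,x0,y0,f,pts,z):
    d,s=load(tag); P=[atz(d,s,(x0+x/f-.45,y0+y/f-.45),z) for x,y in pts]; v=P[1]-P[0]
    print(tag,((P[0]+P[1])/2).round(4),np.hypot(*v[:2]).round(4),np.degrees(np.arctan2(v[1],v[0])).round(1))
bar('d10',170,170,7,[(348,209),(447,244)],.175)
bar('s10',240,160,7,[(342,349),(431,317)],.175)
bar('w10',0,0,1,[(254.5,226.5),(254,325)],.175)
E
```

```text
(array([0.5083, 0.1828, 0.0441]), array([-0.0005, -0.0005,  0.0006,  0.0004]))
(array([0.5127, 0.1828, 0.044 ]), array([-0.0005, -0.0005,  0.0005,  0.0005]))
d10 [0.5068 0.1848 0.175 ] 0.0405 177.8
s10 [0.5252 0.1845 0.175 ] 0.0372 179.4
w10 [0.5164 0.1846 0.175 ] 0.0522 -2.1
```

```bash

python3 -m creep '[{"xyz":[-0.004,-0.0012,0],"spin":0,"grip":255},{"xyz":[-0.004,-0.0012,-0.01],"spin":0,"grip":255},{"xyz":[-0.004,-0.0012,-0.018],"spin":0,"grip":255},{"xyz":[-0.004,-0.0012,-0.018],"spin":0,"grip":255},{"xyz":[-0.004,-0.0012,-0.018],"spin":0,"grip":255}]' 
python3 - <<'E'
from h import *
d,s=shot('wrist','w11'); print(s['tcp_pos'],s['contact_force'],s['torque'])
crop('w11',180,120,150,110,5,'c19')
d,s=shot('side','d11');crop('d11',170,170,110,90,7,'c17')
d,s=shot('scene','s11');crop('s11',240,160,110,90,7,'c18')
E
```

```text
t: 9.3
tcp_pos: [0.5096, 0.1823, 0.0934]
orientation: [-0.0, 0.015, 1.0, -0.0]
contact_force: [0.3, -0.3, -1.2]
width: 0.0607
[0.50960887 0.1822838  0.09338091] [ 0.26510282 -0.26868506 -1.15005934] [-0.01638878 -0.01255394 -0.0089285 ]
```

View pics/c19.png

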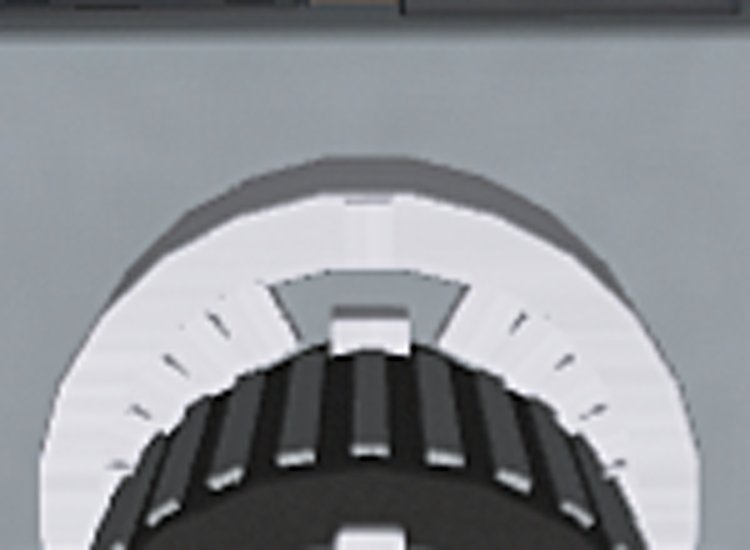

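View pics/c17.png

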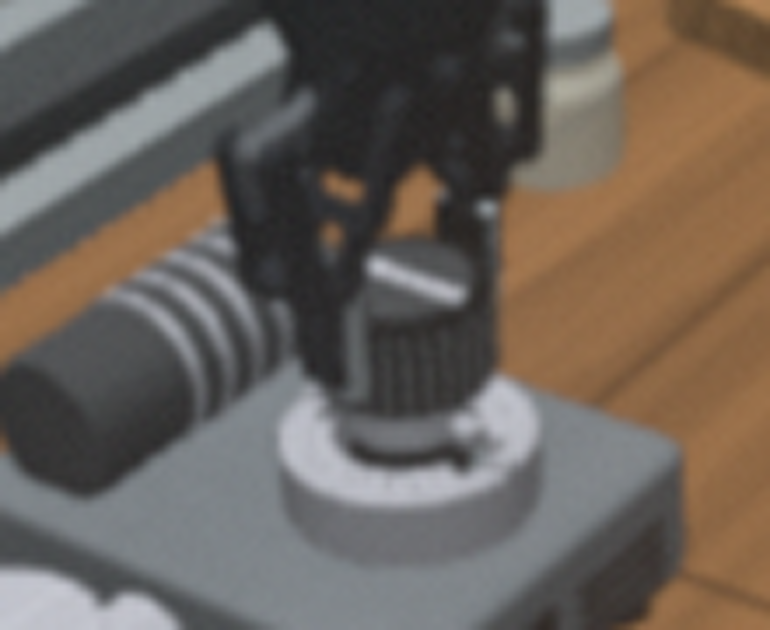

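View pics/c18.png

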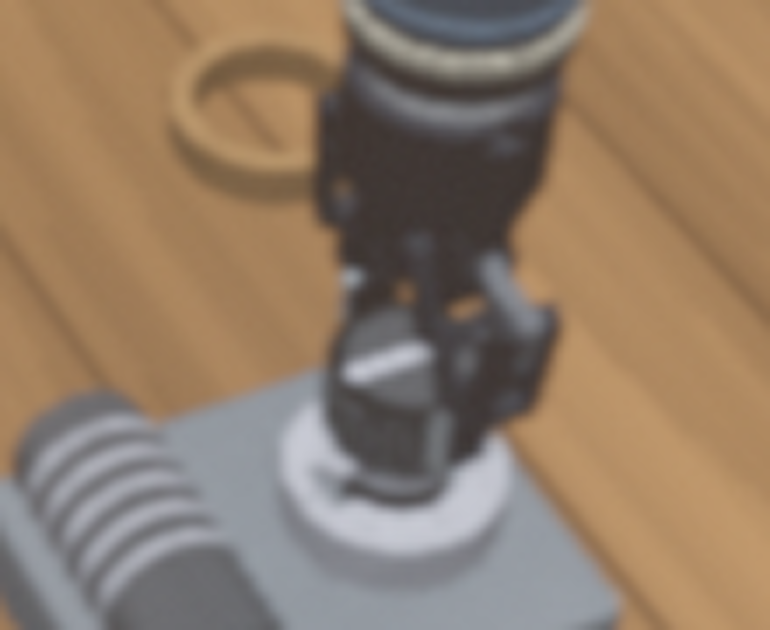

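```bash
python3 - <<'E'
from h import *
d,s=load('w11')
W=lambda p,z:atz(d,s,(180+p[0]/5-.4,120+p[1]/5-.4),z).round(4)
zb=s['tcp_pos'][2]+.034-.026
print('lug tip',W((370,320),zb+.006),W((370,305),zb)); print('notch outer',W((369,270),.096),'rim',W((369,192),.096), 'rib',W((369,202),.098))
print('bar', atz(d,s,(254.5,227),zb+.055))
E
```

```text
lug tip [0.4819 0.1846 0.1074] [0.4819 0.1846 0.1014]
notch outer [0.479  0.1846 0.096 ] rim [0.4693 0.1849 0.096 ] rib [0.47   0.1849 0.098 ]
bar [0.48608341 0.18479605 0.15638091]
```

```bash

python3 -m creep '[{"xyz":[0,0,-0.003],"spin":0,"grip":255},{"xyz":[0,0,-0.006],"spin":0,"grip":255},{"xyz":[0,0,-0.009],"spin":0,"grip":255},{"xyz":[0,0,-0.011],"spin":0,"grip":255},{"xyz":[0,0,-0.011],"spin":0,"grip":255}]' 
python3 - <<'E'
from h import *
s=env.sense(); print(s['tcp_pos'],s['contact_force'],s['torque'])
E
```

```text
t: 10.07
tcp_pos: [0.5095, 0.1822, 0.0823]
orientation: [-0.0, 0.015, 1.0, -0.0]
contact_force: [0.6, -0.2, -1.8]
width: 0.0605
[0.5094649  0.18223702 0.08227754] [ 0.58260033 -0.15170994 -1.76746691] [-0.01695491  0.02730479  0.00827794]
```

```bash

python3 -m creep '[{"xyz":[0,0,-0.0015],"spin":0,"grip":255},{"xyz":[0,0,-0.003],"spin":0,"grip":255},{"xyz":[0,0,-0.0045],"spin":0,"grip":255},{"xyz":[0,0,-0.0045],"spin":0,"grip":255},{"xyz":[0,0,-0.0045],"spin":0,"grip":255}]' 
python3 - <<'E'
from h import *
s=env.sense(); print(s['tcp_pos'],s['contact_force'],s['torque'])
d,s=shot('wrist','w12'); crop('w12',180,120,150,110,5,'c20')
d,s=shot('side','d12');crop('d12',170,170,110,90,7,'c21')
E
```

```text
t: 10.7
tcp_pos: [0.5097, 0.1823, 0.0784]
orientation: [0.0, 0.015, 1.0, 0.0]
contact_force: [-1.9, -0.1, 4.4]
width: 0.0603
[0.50971658 0.18232352 0.07839244] [-1.89004322 -0.06297574  4.44855212] [-0.1640745   0.32506309 -0.02288371]
```

View pics/c20.png

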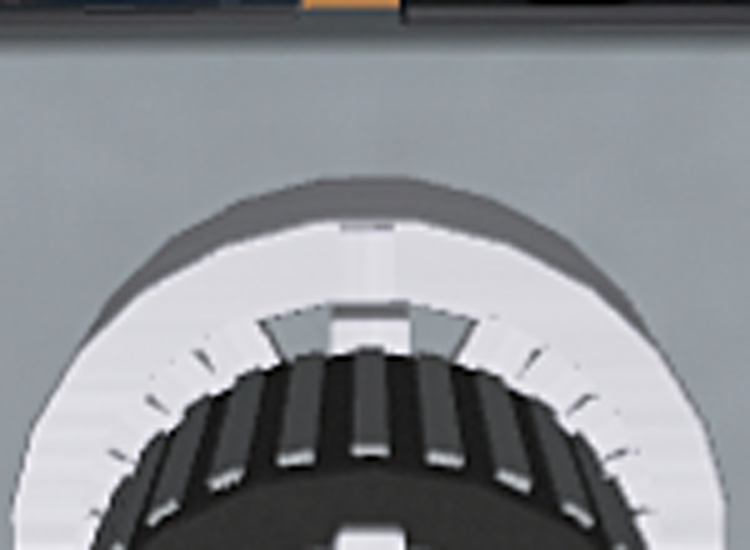

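View pics/c21.png

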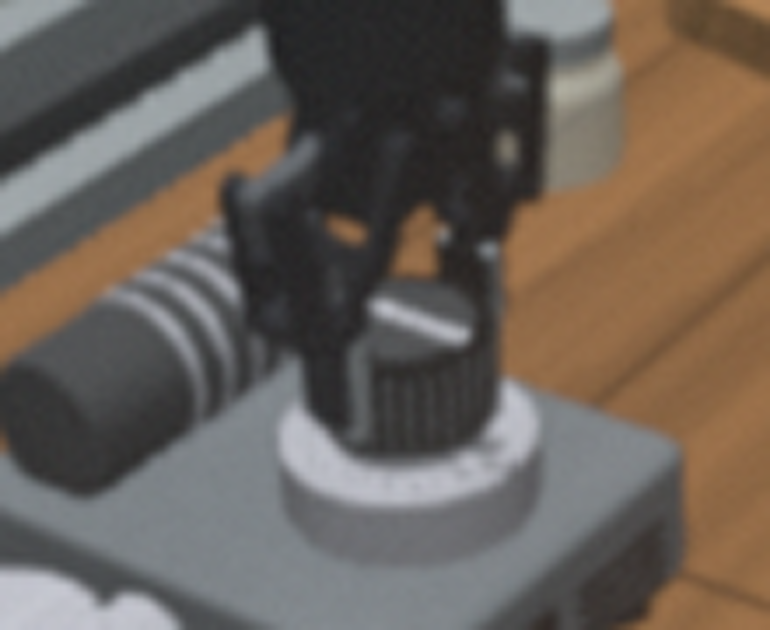

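```bash

python3 -m creep '[{"xyz":[0,0,-0.002],"spin":0,"grip":255},{"xyz":[0,0,-0.004],"spin":0,"grip":255},{"xyz":[0,0,-0.006],"spin":0,"grip":255},{"xyz":[0,0,-0.006],"spin":0,"grip":255},{"xyz":[0,0,-0.006],"spin":0,"grip":255}]' 80
python3 - <<'E'
from h import *
s=env.sense(); print(s['tcp_pos'],s['contact_force'],s['torque'])
E
```

```text
t: 11.42
tcp_pos: [0.5097, 0.1823, 0.0726]
orientation: [0.0, 0.015, 1.0, 0.0]
contact_force: [-3.6, -0.8, 8.5]
width: 0.0599
[0.50974687 0.18229771 0.0726099 ] [-3.63274235 -0.82413591  8.48849781] [-0.33568236  0.62313358  0.01103359]
```

```bash

python3 -m creep '[{"xyz":[-0.0005,0,-0.001],"spin":0,"grip":255},{"xyz":[-0.0005,0,-0.001],"spin":-0.08,"grip":255},{"xyz":[-0.0005,0,-0.001],"spin":-0.16,"grip":255},{"xyz":[-0.0005,0,-0.001],"spin":-0.24,"grip":255},{"xyz":[-0.0005,0,-0.001],"spin":-0.32,"grip":255},{"xyz":[-0.0005,0,-0.001],"spin":-0.32,"grip":255}]'
python3 - <<'E'
from h import *
s=env.sense(); print(s['tcp_pos'],s['contact_force'],s['torque'])
d,s=shot('wrist','w13')
E
```

```text
t: 12.18
tcp_pos: [0.5105, 0.1829, 0.0721]
orientation: [0.001, 0.175, 0.985, 0.001]
contact_force: [-0.1, -0.3, 10.2]
width: 0.0601
[0.5104621  0.18285569 0.07211715] [-0.0797768  -0.30285456 10.16398961] [-0.04505511  0.07833869 -0.09063073]
```

View pics/w13.png

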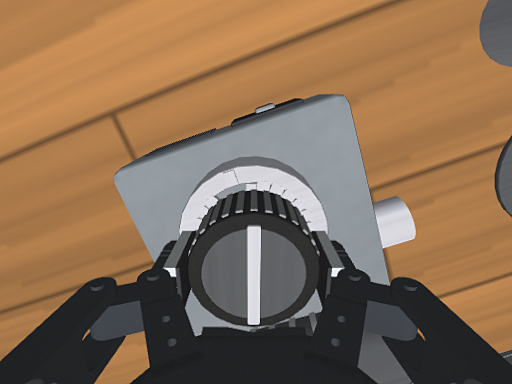

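```bash

python3 -m creep '[{"xyz":[0,0,0],"spin":-0.1,"grip":255},{"xyz":[0,0,0],"spin":-0.2,"grip":255},{"xyz":[0,0,0],"spin":-0.3,"grip":255},{"xyz":[0,0,0],"spin":-0.4,"grip":255},{"xyz":[0,0,0],"spin":-0.5,"grip":255},{"xyz":[0,0,0],"spin":-0.58,"grip":255},{"xyz":[0,0,0],"spin":-0.58,"grip":255}]'
python3 - <<'E'
from h import *
s=env.sense(); print(s['tcp_pos'],s['contact_force'],s['torque'])
d,s=shot('wrist','w14')
E
```

```text
t: 13.1
tcp_pos: [0.5106, 0.1829, 0.0721]
orientation: [0.001, 0.449, 0.893, 0.001]
contact_force: [0.8, 0.4, 10.6]
width: 0.0603
[0.51059352 0.18286149 0.07213264] [ 0.76816587  0.41624608 10.63950924] [ 0.02081929 -0.00420969 -0.01415565]
```

View pics/w14.png

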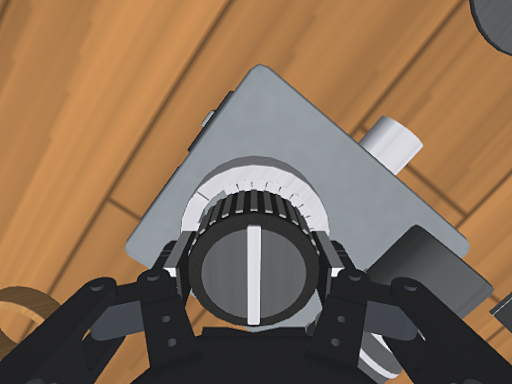

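```bash
cat > q.py <<'E'
from plant import env
import numpy as np
s=env.sense();q=s['orientation'];print('t %.2f'%s['t'],'yaw',round(np.degrees(2*np.arctan2(q[2],q[1]))-178.2,2),'F',s['contact_force'].round(1),'T',s['torque'].round(3),'z',round(s['tcp_pos'][2],4))
E
python3 -m creep '[{"xyz":[0,0,0],"spin":-0.05,"grip":255},{"xyz":[0,0,0],"spin":-0.05,"grip":255}]' >/dev/null; python3 q.py
python3 -m creep '[{"xyz":[0,0,0],"spin":-0.05,"grip":255},{"xyz":[0,0,0],"spin":-0.05,"grip":255}]' >/dev/null; python3 q.py
```

```text
t 13.40 yaw -54.44 F [-0.5  0.4 10.8] T [-0.034  0.052 -0.071] z 0.0721
t 13.65 yaw -57.3 F [ 0.5 -0.4 10.5] T [-0.025  0.052 -0.072] z 0.0721
```

```bash

python3 -m creep '[{"xyz":[0,0,0],"spin":-0.05,"grip":255},{"xyz":[0,0,0],"spin":-0.05,"grip":255}]' >/dev/null; python3 q.py
python3 -m creep '[{"xyz":[0,0,0],"spin":-0.02,"grip":255},{"xyz":[0,0,0],"spin":-0.02,"grip":255}]' >/dev/null; python3 q.py
```

```text
t 13.90 yaw -60.17 F [-0.1 -0.8 10.2] T [ 0.017  0.044 -0.113] z 0.0721
t 14.15 yaw -61.28 F [-0.5  1.3  9.9] T [0.047 0.032 0.013] z 0.0722
```

```bash

python3 -m creep '[{"xyz":[0,0,0],"spin":-0.03,"grip":255},{"xyz":[0,0,0],"spin":-0.03,"grip":255}]' >/dev/null; python3 q.py; python3 q.py
```

```text
t 14.40 yaw -63.01 F [ 0.6 -0.5  9.5] T [ 0.032  0.039 -0.022] z 0.0721
t 14.40 yaw -63.01 F [ 0.6 -0.5  9.5] T [ 0.032  0.039 -0.022] z 0.0721
```

```bash

python3 -m creep '[{"xyz":[0,0,0],"spin":-0.035,"grip":255},{"xyz":[0,0,0],"spin":-0.035,"grip":255}]' >/dev/null; python3 q.py
```

```text
t 14.65 yaw -65.02 F [ 0.7  0.4 10.5] T [-0.021  0.054 -0.067] z 0.0721
```

```bash

python3 -m creep '[{"xyz":[0,0,0],"spin":-0.035,"grip":255},{"xyz":[0,0,0],"spin":-0.035,"grip":255}]' >/dev/null; python3 q.py
```

```text
t 14.90 yaw -67.03 F [ 0.5 -0.7 10.7] T [ 0.029  0.022 -0.024] z 0.0721
```

```bash

python3 -m creep '[{"xyz":[0,0,0],"spin":-0.035,"grip":255},{"xyz":[0,0,0],"spin":-0.035,"grip":255}]' >/dev/null; python3 q.py
```

```text
t 15.15 yaw -69.03 F [ 1.   0.7 10. ] T [-0.01  -0.018 -0.053] z 0.0721
```

```bash

python3 -m creep '[{"xyz":[0,0,0],"spin":-0.035,"grip":255},{"xyz":[0,0,0],"spin":-0.035,"grip":255}]' >/dev/null; python3 q.py
```

```text
t 15.40 yaw -71.04 F [ 0.4 -0.1 10.7] T [-0.029  0.049 -0.056] z 0.0721
```

```bash

python3 -m creep '[{"xyz":[0,0,0],"spin":-0.035,"grip":255},{"xyz":[0,0,0],"spin":-0.035,"grip":255}]' >/dev/null; python3 q.py
```

```text
t 15.65 yaw -73.04 F [ 0.5 -0.6 10. ] T [ 0.033 -0.007  0.025] z 0.0721
```

```bash

python3 -m creep '[{"xyz":[0,0,0],"spin":-0.035,"grip":255},{"xyz":[0,0,0],"spin":-0.035,"grip":255}]' >/dev/null; python3 q.py
```

```text
t 15.90 yaw -75.05 F [ 0.7  0.6 10.6] T [ 0.023  0.045 -0.069] z 0.0721
```

```bash

python3 -m creep '[{"xyz":[0,0,0],"spin":-0.035,"grip":255},{"xyz":[0,0,0],"spin":-0.035,"grip":255}]' >/dev/null; python3 q.py
```

```text
t 16.15 yaw -77.04 F [ 1.2 -1.   9.8] T [-0.016 -0.173  0.087] z 0.0722
```

```bash

python3 -m creep '[{"xyz":[0,0,0],"spin":-0.015,"grip":255},{"xyz":[0,0,0],"spin":-0.015,"grip":255}]' >/dev/null; python3 q.py
```

```text
t 16.40 yaw -77.89 F [2.8 0.6 9.8] T [-0.013 -0.382  0.163] z 0.0722
```

```bash

python3 -m creep '[{"xyz":[0,0,0],"spin":-0.015,"grip":255},{"xyz":[0,0,0],"spin":-0.015,"grip":255}]' >/dev/null; python3 q.py
```

```text
t 16.65 yaw -78.75 F [3.2 0.7 8.3] T [-0.058 -0.641  0.223] z 0.0722
```

```bash

python3 - <<'E'
from h import *
d,s=shot('wrist','w15'); crop('w15',180,160,150,180,3,'c22')
E
```

```text
(no output)
```

View pics/c22.png

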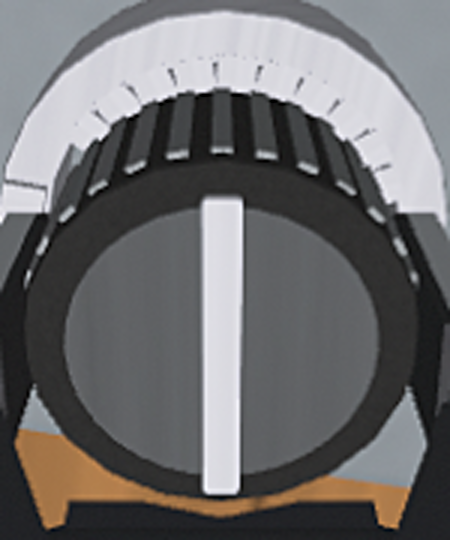

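The bar is still aligned with the jaws, and the torque is rising in line with the sprung stop. We're about 2° past first contact, so I'm letting go.

```bash

python3 -m creep '[{"xyz":[0,0,0],"spin":0,"grip":80},{"xyz":[0,0,0],"spin":0,"grip":40},{"xyz":[0,0,0],"spin":0,"grip":0},{"xyz":[0,0,0],"spin":0,"grip":0},{"xyz":[0,0,0],"spin":0,"grip":0},{"xyz":[0,0,0],"spin":0,"grip":0},{"xyz":[0,0,0],"spin":0,"grip":0}]' ; python3 q.py
python3 - <<'E'
from h import *
d,s=shot('wrist','w16')
E
```

```text
t: 17.58
tcp_pos: [0.5091, 0.1823, 0.071]
orientation: [-0.0, 0.646, 0.763, -0.0]
contact_force: [-0.3, -0.0, -0.1]
width: 0.0855
t 17.57 yaw -78.75 F [-0.3 -0.  -0.1] T [0.028 0.017 0.039] z 0.071
```

View pics/w16.png

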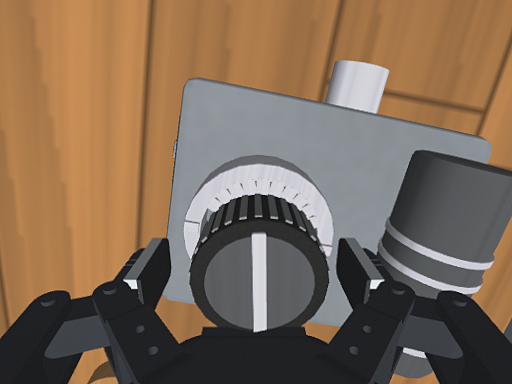

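```bash

python3 -m creep '[{"xyz":[0,0,0.015],"spin":0,"grip":0},{"xyz":[0,0,0.04],"spin":0,"grip":0},{"xyz":[0,0,0.08],"spin":0,"grip":0},{"xyz":[0,0,0.12],"spin":0,"grip":0},{"xyz":[0,0,0.12],"spin":0,"grip":0},{"xyz":[0,0,0.12],"spin":0,"grip":0}]' ; python3 q.py
python3 - <<'E'
from h import *
d,s=shot('wrist','w17'); crop('w17',190,110,130,130,4,'c23')
d,s=shot('side','d17');crop('d17',170,180,110,90,7,'c24')
E
```

```text
t: 18.38
tcp_pos: [0.509, 0.1822, 0.1913]
orientation: [0.0, 0.646, 0.763, 0.0]
contact_force: [0.3, -0.1, -0.8]
width: 0.0853
t 18.38 yaw -78.75 F [ 0.3 -0.1 -0.8] T [-0.029  0.002  0.004] z 0.1913
```

View pics/c23.png

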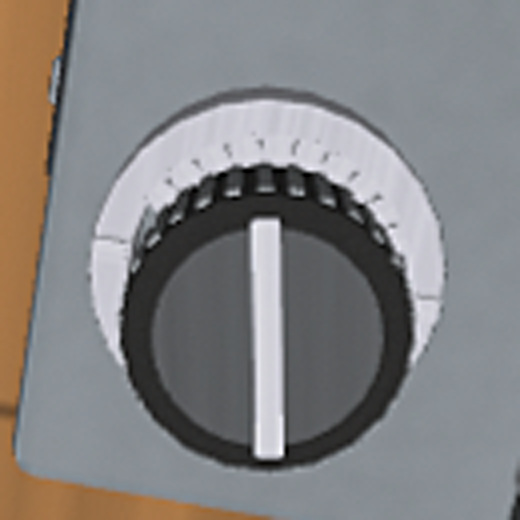

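View pics/c24.png

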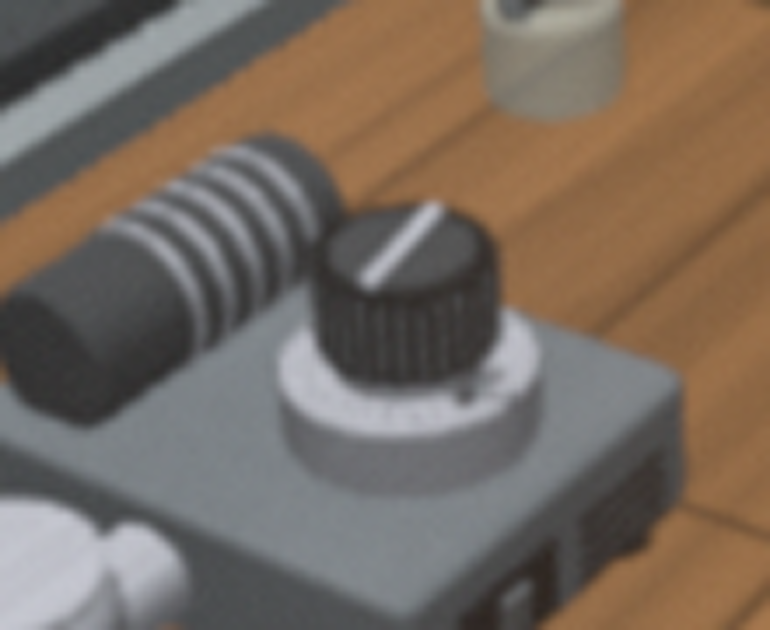

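```bash
python3 - <<'E'
from h import *
from scipy.optimize import least_squares
L=[]
for tag,x0,y0,f,pts in [('w17',190,110,4,[(265,219),(269,458)]),('d17',170,180,7,[(438,204),(366,287)])]:
    d,s=load(tag); P=[np.array((x0+x/f-.45,y0+y/f-.45)) for x,y in pts]; L.append((d,s,P))
    for z in (.138,.141,.1435):
        a,b=[atz(d,s,p,z) for p in P]; v=a-b; print(tag,z,((a+b)/2).round(4),np.hypot(*v[:2]).round(4),np.degrees(np.arctan2(v[1],v[0])).round(1))
r=least_squares(lambda X:np.concatenate([(proj(d,s,X)[0]-(P[0]+P[1])/2) for d,s,P in L]),[.51,.183,.14]); print(r.x,r.fun)
# rib visible? port centre in this view
d,s=load('d17'); print(((proj(d,s,[[.512,.183,.096],[.512,.183,.1375],[.512,.183,.1425]])-[170,180]+.45)*7).round(0))
# rub: port circle in w17
d,s=load('w17')
Q=np.array([atz(d,s,(190+x/4-.4,110+y/4-.4),.096)[:2] for x,y in [(90,270),(446,265),(268,99),(160,140),(385,150),(110,200),(433,215)]])
r=least_squares(lambda a:np.hypot(*(Q-a[:2]).T)-.0435,[.51,.18]);print('port',r.x,r.fun.round(4))
a,b=[atz(d,s,(190+x/4-.4,110+y/4-.4),.098) for x,y in [(108,239),(428,296)]];print('ribs ang',np.degrees(np.arctan2(*(b-a)[1::-1])))
E
```

```text
w17 0.138 [0.5124 0.1816 0.138 ] 0.0527 100.5
w17 0.141 [0.5122 0.1826 0.141 ] 0.052 100.5
w17 0.1435 [0.5121 0.1835 0.1435] 0.0514 100.5
d17 0.138 [0.5112 0.1795 0.138 ] 0.0547 -78.4
d17 0.141 [0.5081 0.1833 0.141 ] 0.0544 -78.4
d17 0.1435 [0.5055 0.1865 0.1435] 0.0541 -78.4
[0.51208244 0.18225959 0.13806435] [-0.28409497  0.22182813 -0.93871563  0.28700641]
[[402. 357.]
 [394. 250.]
 [393. 237.]]
port [0.51307129 0.18205695] [-0.0003 -0.      0.0012 -0.0002 -0.0007 -0.0006 -0.0004]
ribs ang -1.0839819521477783
```

```bash
python3 - <<'E'
from h import *
d,s=shot('scene','s18'); a=cv2.imread('pics/scene0.png').astype(int);b=cv2.imread('pics/s18.png').astype(int)
for n,x,y,w,h in [('brush',190,117,30,17),('block',168,148,36,22),('jar',180,168,28,34),('tape',262,160,24,30),('can',346,250,48,72),('disc',297,315,52,48)]: print(n,abs(a-b)[y:y+h,x:x+w].mean().round(1))
crop('s18',150,90,260,280,2,'c25')
E
```

```text
brush 3.4
block 3.2
jar 3.4
tape 14.2
can 3.3
disc 2.9
```

View pics/c25.png

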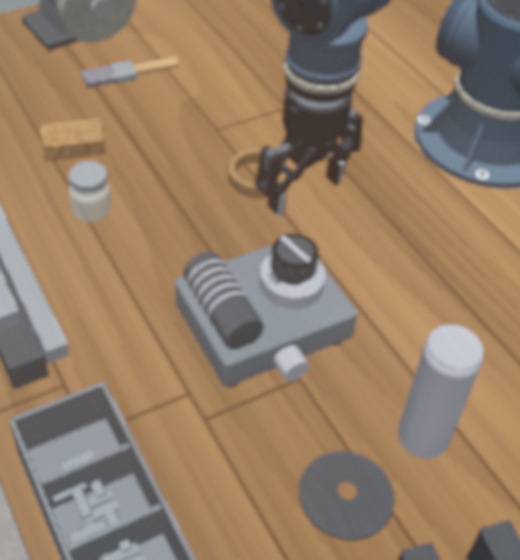

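```bash
python3 - <<'E'
from h import *
crop('s18',275,190,50,50,12,'c26')
E
```

```text
(no output)
```

View pics/c26.png

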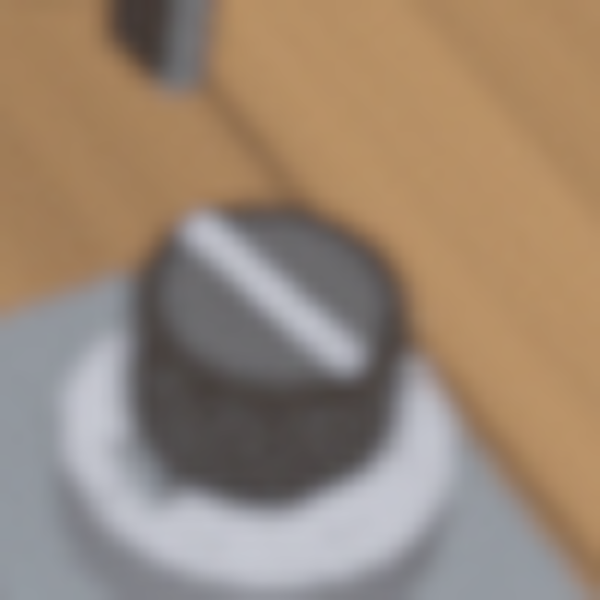

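```bash
python3 - <<'E'
from h import *
d,s=load('s18')
for z in (.1385,.141,.1435): 
    a,b=[atz(d,s,(275+x/12-.45,190+y/12-.45),z) for x,y in [(190,218),(360,368)]]; print(z,((a+b)/2).round(4),np.hypot(*(a-b)[:2]))
env.hand_in()
E
```

```text
0.1385 [0.5109 0.1797 0.1385] 0.05530561655830808
0.141 [0.5123 0.1816 0.141 ] 0.05514340769053951
0.1435 [0.5137 0.1835 0.1435] 0.05498119882277095
the job is handed in; nothing more can be done
```

The cartridge is in the port and, as far as I can measure, locked in its catch. I handed the job in about 18 s into the 72 s allowed; it reports no verdict, so this rests on my own checks.

**What I did:** I gripped the cartridge by its rubber grip and lowered it with its lugs through the notches. I pushed it down with about 10–12 N and turned it clockwise in small steps. The springy stop came in at about 77°; I went on to about 79°, where it pushed back with 0.22 N m. I then opened the gripper and lifted it clear.

**Last checks:**
- **Angle:** the bar lies about 78° from the notch line, inside the range the catch needs.
- **Position:** the cartridge is within about 1–2 mm of the port's axis.
- **Height:** this is the least certain check. Measured against each camera's own view of the port, the side and scene cameras put the bar 45–46 mm above the port's mouth. That puts the cartridge centre at about 16–17 mm (14.5–15 mm if I was sighting the bar's top face), against the 14.8–18.2 mm required. Direct triangulation disagreed at about 13 mm, but the cameras differ by about 4 mm sideways, so I trusted it less.
- **Forces:** the gripper is clear and touching nothing. The most I read at the wrist was about 11 N.
- **Other items:** the brush, sanding block, jar, can and grinding disc had not moved in the before-and-after pictures. The tape roll was partly hidden by the arm, so I could only see that it looked undisturbed.

The fingertips also sat about 40 mm further back than the description says, so I set the grasp height from the pictures.

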